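# Clamp the sample cup and hang the probe on the balanced arm

## Task

Get the measuring station ready for a sample: first turn the clamp's handle clockwise until its pad meets the cup's carrier plate and snug it lightly. Then take the long cordless probe out of the rack, hang it by its collar in the fork of the spring-balanced arm and, still holding it, ride slowly down with the arm until the spring carries it and it has come to rest; only then let go, leaving the probe hanging still and upright inside the cup, clear of its bottom. Leave the rest of the bench and the cup as they are.

Things in the scene. Friction and masses are not known exactly. Their poses are not given: they have to be found in the camera images.
- station: Fixed measuring station: a grey housing 340 x 290 mm, 30 mm high, with a steel stage sheet. Origin on the bench directly below the middle of the raised arm's fork; its x axis (away from the robot at yaw 0) points from the fork to the column that carries the arm (245 mm away), its y axis points from the cup to the clamp. The fork opens to -y, away from the clamp.
- clamp_handle (a joint): Handle angle, rad; grows turning clockwise seen from above; the sprung pad sinks 2.5 mm per rad and meets the plate at about 2.0, starting 0.5 to 1.1 short of it. Turning friction is 0.12 N m, plus 0.01 N m per 0.1 rad past contact, where the pad's force rises 3.5 N per 0.1 rad (light snug: 0.3 to 0.8 rad past contact; 1.2 is too tight). It stays where left.
- clamp_grip (a point): Centre of the clamp's handle, a level steel bar 70 mm long (along this point's x axis), 11 mm thick and 22 mm high, turning in place about a vertical screw, 122 mm above the bench, 160 mm to the station's +y side of the fork. The jaw under it is topped 106 mm above the bench at most within 13 mm of the screw, 98 mm elsewhere.
- clamp_pad: The clamp's plunger with a black rubber pad 24 mm across, origin at the centre of the pad's underside; it moves straight down below the handle.
- balance_arm (a joint): How far the white arm, 200 mm long, has sunk, rad: 0 at the upper stop, where its spring holds it when empty, 0.43 at the lower. The fork leaves the stop at 0.6 N and sinks 1 mm per 0.028 N more: the probe rests 50 to 80 mm lower. Lightly damped: let go high, it plunges and bounces. Never faster than 1 rad/s (0.2 m/s).
- fork_head: The white fork at the arm's end, always level, 52 mm wide. Its two tines stand 24 mm apart (slot width), each 14 mm wide and 8 mm thick; the slot is open to the station's -y (away from the clamp) and ends 27 mm past the point fork towards +y. A 4 mm high lip at the tips and another at the root keep the probe's collar between them.
- fork (a point): Middle of the fork's seat, on its upper face, where the middle of the collar's underside belongs; 220 mm above the bench when the arm is up. The tip lips stand 28 to 34 mm from it towards the station's -y, the root lip 27 mm towards +y.
- probe: The loose cordless probe, upright in one of the rack's two holes; it weighs 0.21 to 0.29 kg. Its origin is the middle of the collar's underside, z up along the probe. Collar: grey disc 44 mm across, 6 mm thick. Above it a grey round grip 26 mm across and 52 mm tall. Below it a steel shaft 16 mm across with its tip 95 mm under the collar.
- probe_grip (a point): Middle of the probe's round grip, on its axis, 32 mm above the collar's underside: grasp here, from above. In the rack it is 144 mm above the bench.
- probe_seat (a point): Middle of the underside of the probe's collar.
- probe_tip (a point): Lower end of the probe's shaft, 95 mm below the collar's underside.
- carrier: The loose cup carrier, 0.6 kg, already in its place on the station's stage: an aluminium plate 76 x 225 x 8 mm with a steel cup at one end; the other end lies under the clamp's pad. Origin at the plate's underside below the cup's middle, y axis towards the clamp.
- cup_rim (a point): Middle of the cup's mouth, 90 mm above the bench, right below the fork. The cup is 72 mm across, 65 mm inside, and its inner floor lies 49 mm below the rim.
- rack: Fixed aluminium rack 80 x 190 mm, top 112 mm above the bench, origin on the bench below its middle. Two holes 23 mm across, 45 mm either side of the middle along its y axis.
- plug: Bystander in the rack's other hole: a grey plug with a flat knob 42 mm across and 16 mm tall, origin at the knob's underside. Leave it.
- beaker: Bystander: empty glass beaker 68 mm across, 85 mm high. Leave it.
- vial_a: Bystander: amber vial 28 mm across, 60 mm high. Leave it.
- vial_b: Bystander: clear vial 28 mm across, 60 mm high. Leave it.
There are look-alikes about, which are no part of the job. What is shaped like the probe but brown, orange or red is not meant.

How it is judged:
On the way, in this order (a step that is already met when the one before it is completed fails the run):
1. the clamp's pad presses on the carrier plate with at least 6 N (contact force between clamp_pad and carrier above 6 N), for 0.2 s.
2. the probe, still held, has its collar in the fork (within 10 mm of the seat) and the fork begins to bear it (distance between probe_seat and fork below 0.01 m and contact force between each of fork_head, the fingers and probe above 0.3 N), for 0.05 s.
3. the probe, still held, has sunk with the arm by at least 0.2 rad and come to rest there, the fork bearing at least 1.2 N (distance between probe_seat and fork below 0.01 m and value of joint balance_arm above 0.2 rad and velocity of joint balance_arm between -0.08 and 0.08 rad/s and contact force between fork_head and probe above 1.2 N and contact force between the fingers and probe above 0.3 N), for 0.2 s.
At the end, for the whole second after the job is handed in: The clamp still presses on the carrier plate with 5 N or more, the carrier is within 12 mm of its start, and the probe hangs at rest in the fork (collar within 10 mm of the seat, tilt under 0.12 rad), its tip at least 8 mm below the cup's rim, within 22 mm of the cup's middle and touching nothing (contact force between clamp_pad and carrier above 5 N and distance between probe_seat and fork below 0.01 m and angle between probe's own z axis and vertical below 0.12 rad and horizontal distance between probe_tip and cup_rim below 0.022 m and z of probe_tip in the frame of cup_rim below -0.008 m and contact force between probe and carrier below 0.2 N and velocity of joint balance_arm between -0.08 and 0.08 rad/s and linear speed of probe below 0.03 m/s and distance of carrier from where it was at the start of the episode below 0.012 m).
It fails at once if the balanced arm plunges or is forced faster than 1 rad/s (velocity of joint balance_arm above 1 rad/s or velocity of joint balance_arm below -1 rad/s).
It fails at once if the clamp is overtightened, beyond 45 N (contact force between clamp_pad and carrier above 45 N).
It fails at once if the probe strikes the cup with more than 8 N (contact force between probe and carrier above 8 N).
It fails at once if the plug, the beaker or a vial is moved by more than 30 mm (distance of any of plug, beaker, vial_a, vial_b from where it was at the start of the episode above 0.03 m).
It also fails if it takes over 61 s, if anything falls off the work surface, if the arm or the gripper's body presses on something with over 40 N, if the wrist force passes 120 N, or if a joint passes its speed limit or range.

## Robot

A 7-joint arm with a two-finger parallel gripper is mounted at the origin on the work surface. World frame = base frame: x ahead of the robot, y to its left, z up, the work surface at z = 0. Lengths are in m, angles in rad, forces in N, time in s.
With the tool pointing down it reaches from about 0.425 to 1.025 m from the base axis. Payload 9.4 kg.
Tool frame: the origin (TCP) lies between the finger pads; the fingertips stand 14 mm ahead of it and the grasp point (between the pads) lies 5 mm behind it; z points along the fingers, y is the line along which they close (so a half turn about z gives the same grasp; the last joint's range is limited). The gripper opens to 93 mm and grips with 3 to 60 N. Pads are 15 mm wide; open, the fingers measure 128 mm over their backs; the gripper's body (75 mm by 188 mm) begins 65 mm behind the grasp point.
Start: joints at [1.14, 0.599, -0.003, 1.599, 0.002, 0.943, -0.08], TCP at [0.251, -0.68, 0.199] pointing down, gripper open.
Joint ranges: [-2.57, 2.57], [-0.35, 1.97], [-1.29, 1.29], [0.11, 2.56], [-1.05, 4.19], [0.11, 1.86], [-2.63, 2.63]. Speed limits (rad/s): [2.22, 2.22, 3.01, 3.01, 3.14, 3.14, 3.14].

## Interface

Orientations are given as a unit quaternion [x, y, z, w].
In Python, from cell import * gives the robot as it stands. The module is installed in compiled form; this text tells all that it offers.
- The arm moves only by the shell command python3 -m pendant 'ROWS' [FORCE]. ROWS is JSON, a list of rows, each a list of 3 entries, a list of its own where there are three numbers: the finger opening in mm, from 0 to 93, then the shift along the tool's x, y, z scaled (see below), then the turn about the tool's z scaled (see below). In form: [[gripper, [x, y, z], twist], ...]. A call has 1 to 20 rows; each row is the pose to reach, as a shift and turn from the pose commanded when the call began, along the tool's axes at that moment; what a row does not reach only later rows make up. The controller multiplies each number of a shift by 0.25 m and each number of a turn by 90 degrees. A row lasts 1/10 s, in which the tool goes at most 50 mm and 8.59 degrees, less where a joint would pass 70% of its speed; a pose out of reach is approached as far as the arm can. A call with a number of a shift or a turn outside -1 to 1 is refused whole. A call with a gripper value outside its range is refused whole. The fingers move at their own pace and stop on an object; FORCE is the grip in N (left out, the last holds). Time passes only in rows, so rows that repeat a pose let the fingers close. It gives the time, the measured TCP pose, the force, the opening and the grip force at its end, in the units of the state.
- read_state(): the state, without advancing time (a new reading comes with each control period).
- camera(name): name is "scene" or "top" or "wrist"; returns a dict with "image" (384x512x3 uint8, red, green, blue), "vfov" (degrees; the focal length in pixels is half the picture's height over the tangent of half this angle, whatever the lens; pixels are square), "cx", "cy" (the principal point, pixels), "R" (3x3) and "t" (3): a world point X has camera coordinates R X + t; the wrist camera has in their place "hand_eye" (4x4, takes a point from camera to tool coordinates, whose origin is the TCP and whose axes are the flange's). Camera axes: x right, y down, z forward; pixel columns grow to the right and rows downward; lengths in m; the calibration is good to about 2 mm. A picture is of the moment at which its call begins: read the wrist's pose just before it. There is no depth.
- hand_in(): hands the job in; it is judged then, once.
The state is a dict: "time": time; "joint_positions": joint angles; "dq": joint speeds; "joint_efforts": joint torques, N m; "eef_pos": TCP position; "eef_rot": TCP orientation; "force": force on the tool from outside, world axes, zero at the start; "moment": the same for the moment, N m; "gripper_width": opening from 0.0 (shut) to 1.0 (fully open); "grasp_force": force on a finger pad.
Only numpy, scipy, OpenCV 4.12 (cv2) and the standard library are available. Lean on these libraries where they do the work, as an engineer would, in place of code of your own. Each camera call takes 0.05 s, during which the arm holds its last target. There are 200 camera calls.

## Working session

There is one attempt and no reset: what is moved stays moved. The work goes in short steps, Python scripts to look and compute and a shell command to move; the robot and the scene stay as the last step left them, time stands still between calls to the robot, and variables do not carry over. Pictures are saved under pics/ and viewed, at most 11 in all, crops included, and the job is handed in when it is done.

```bash
mkdir -p pics
python3 - <<'E'
from cell import *
import cv2,numpy as np
s=read_state();print({k:np.round(v,3).tolist() for k,v in s.items()})
a=[]
for n in("scene","top"):
    c=camera(n);print(n,c["vfov"],c["cx"],c["cy"],np.round(c["R"],3).tolist(),np.round(c["t"],3).tolist())
    cv2.imwrite(f"pics/{n}.png",cv2.resize(c["image"][:,:,::-1],(800,600),interpolation=cv2.INTER_CUBIC))
E
```

```text
{'time': 0.0, 'joint_positions': [1.14, 0.6, -0.003, 1.6, 0.002, 0.943, -0.08], 'dq': [0.001, 0.001, -0.001, 0.0, -0.001, -0.0, 0.0], 'joint_efforts': [-0.002, -76.508, 1.498, -25.236, -0.052, 0.017, 0.0], 'eef_pos': [0.251, -0.68, 0.198], 'eef_rot': [0.984, 0.176, -0.0, -0.001], 'force': [-1.134, 0.188, -0.878], 'moment': [-0.042, 0.066, 0.026], 'grasp_force': 0.0, 'gripper_width': 0.998}
scene 53.06404513952013 257.18277621335125 192.3142354296084 [[-0.736, 0.677, 0.006], [0.443, 0.489, -0.751], [-0.512, -0.55, -0.66]] [0.418, -0.177, 1.421]
top 52.89236770431658 252.15243753310378 191.13244212908262 [[-0.027, -0.999, -0.019], [-0.991, 0.029, -0.129], [0.13, 0.016, -0.991]] [0.045, 0.626, 1.2]
```

View pics/scene.png

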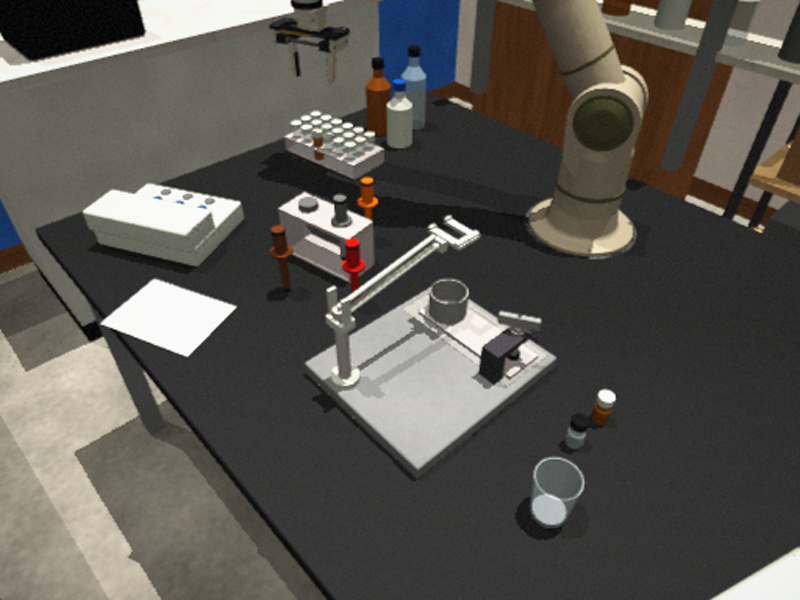

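View pics/top.png

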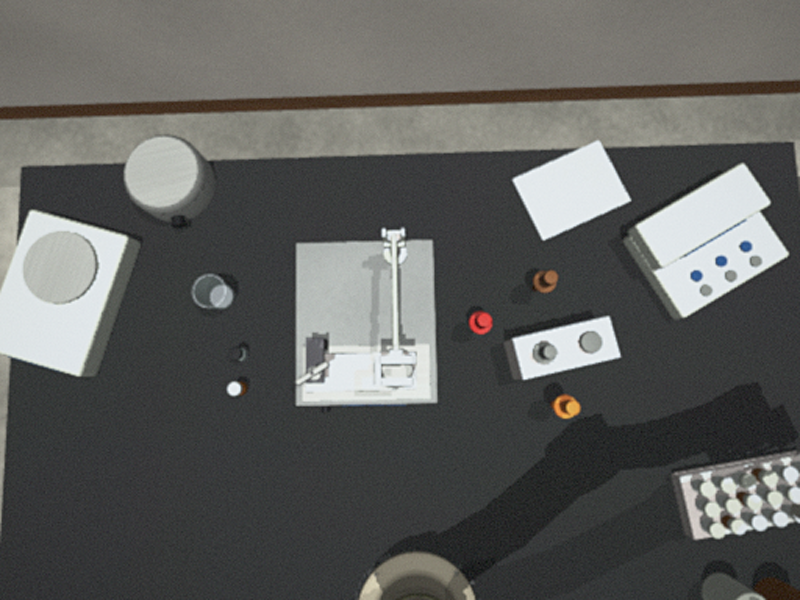

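Scene and top pictures: the grey probe stands in the rack at scene (340,208) / top (545,351). The plug is at scene (308,203) / top (590,341). Possible mix-ups are brown at scene (279,255), orange at (367,198), red at (352,262) and the plug. The grey one in the rack is the one I want. The clamp handle is at scene (520,320) / top (312,372), and the fork is at top (397,370).

```bash
cat > h.py <<'E'
from cell import *
import cv2,numpy as np
from scipy.spatial.transform import Rotation as Ro
def ray(c,uv):
    f=192/np.tan(np.radians(c["vfov"]/2))
    d=np.array([(uv[0]-c["cx"])/f,(uv[1]-c["cy"])/f,1.])
    if "R" in c: return -c["R"].T@c["t"],c["R"].T@d
    H=c["hand_eye"];R=Ro.from_quat(c["s"]["eef_rot"]).as_matrix()
    return np.array(c["s"]["eef_pos"])+R@H[:3,3],R@H[:3,:3]@d
def atz(c,uv,z):
    o,d=ray(c,uv);return o+d*(z-o[2])/d[2]
def proj(c,X):
    f=192/np.tan(np.radians(c["vfov"]/2))
    if "R" in c: p=c["R"]@X+c["t"]
    else:
        H=c["hand_eye"];R=Ro.from_quat(c["s"]["eef_rot"]).as_matrix()
        p=H[:3,:3].T@(R.T@(np.array(X)-c["s"]["eef_pos"])-H[:3,3])
    return np.array([c["cx"],c["cy"]])+f*p[:2]/p[2]
def tri(a,b):
    (o1,d1),(o2,d2)=a,b
    A=np.c_[d1,-d2];k=np.linalg.lstsq(A,o2-o1,rcond=None)[0]
    p,q=o1+k[0]*d1,o2+k[1]*d2;return (p+q)/2,np.linalg.norm(p-q)
def wrist():
    s=read_state();c=camera("wrist");c["s"]=s;return c
def shift(X,yaw=None):  # world target TCP -> row numbers
    s=read_state();R=Ro.from_quat(s["eef_rot"]).as_matrix()
    print("pos",np.round(s["eef_pos"],4),"toolx yaw",round(np.degrees(np.arctan2(R[1,0],R[0,0])),1))
    print("shift",np.round(R.T@(np.array(X)-s["eef_pos"])/.25,3))
E
python3 - <<'E'
from h import *
t=camera("top");c=camera("scene");k=.64
for n,p,z in[("handle",(312,372),.133),("fork",(397,370),.22),("probetop",(545,351),.17),("plugtop",(590,341),.128),("rackBL",(522,380),.112),("rackBR",(620,356),.112),("rackTL",(508,334),.112),("rackTR",(611,318),.112),("hsTL",(296,243),.03),("hsTR",(433,240),.03),("hsBL",(297,405),.03),("hsBR",(437,402),.03),("red",(481,320),.15),("orange",(567,405),.15)]:
    print(n,np.round(atz(t,np.array(p)*k,z),3))
for n,p,q in[("handle",(312,372),(520,320)),("probe",(545,351),(340,200))]:
    X,e=tri(ray(t,np.array(p)*k),ray(c,np.array(q)*k));print(n,X.round(3),e.round(4))
a=cv2.resize(t["image"][190:275,180:280,::-1],(700,595),interpolation=cv2.INTER_CUBIC)
cv2.imwrite("pics/c1.png",a)
E
```

```text
handle [0.481 0.184 0.133]
fork [0.479 0.023 0.22 ]
probetop [ 0.507 -0.245  0.17 ]
plugtop [ 0.525 -0.34   0.128]
rackBL [ 0.455 -0.212  0.112]
rackBR [ 0.495 -0.4    0.112]
rackTL [ 0.543 -0.19   0.112]
rackTR [ 0.568 -0.388  0.112]
hsTL [0.753 0.231 0.03 ]
hsTR [ 0.75  -0.057  0.03 ]
hsBL [0.416 0.231 0.03 ]
hsBR [ 0.415 -0.054  0.03 ]
red [ 0.568 -0.135  0.15 ]
orange [ 0.408 -0.284  0.15 ]
handle [0.48  0.187 0.126] 0.0035
probe [ 0.508 -0.247  0.167] 0.0022
```

View pics/c1.png

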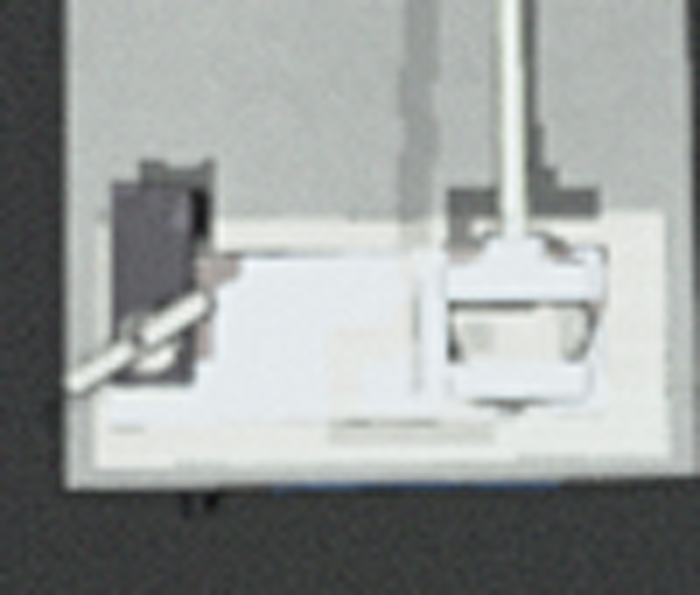

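The crop shows the handle bar from (70,385) to (210,300), so about -59° yaw, and the fork slot middle at (511,331). I'll raise the tool and move there in stages.

Run:
```python
from h import *
t=camera("top")
print("handle",atz(t,(200,238.9),.133).round(4),"fork",atz(t,(253,237.3),.22).round(4))
e=[atz(t,(180+x/7,190+y/7),.133) for x,y in((70,385),(210,300))];d=e[1]-e[0];print(np.linalg.norm(d),np.degrees(np.arctan2(d[1],d[0])))
shift([.40,-.45,.30])
print(wrist()["hand_eye"].round(3))
```

```text
handle [0.4782 0.1833 0.133 ] fork [0.4777 0.0261 0.22  ]
0.06815922316759936 -60.257764603118396
pos [ 0.2511 -0.6799  0.1988] toolx yaw 20.3
shift [ 0.877 -0.657 -0.404]
[[ 0.001 -0.953 -0.302  0.085]
 [ 1.     0.001 -0.001 -0.   ]
 [ 0.001 -0.302  0.953 -0.186]
 [ 0.     0.     0.     1.   ]]
```

```bash
python3 -m pendant '[[93,[0,0,-0.4],0],[93,[0,0,-0.4],0],[93,[0.88,-0.66,-0.4],-0.5],[93,[0.88,-0.66,-0.4],-1],[93,[0.88,-0.66,-0.4],-1],[93,[0.88,-0.66,-0.4],-1],[93,[0.88,-0.66,-0.4],-1],[93,[0.88,-0.66,-0.4],-1],[93,[0.88,-0.66,-0.4],-1],[93,[0.88,-0.66,-0.4],-1],[93,[0.88,-0.66,-0.4],-1],[93,[0.88,-0.66,-0.4],-1],[93,[0.88,-0.66,-0.4],-1]]'; python3 -c "
from h import *
shift([.47,-.21,.30]);shift([.47,.0,.30])"
```

```text
time: 1.6
eef_pos: [0.4002, -0.4491, 0.2992]
eef_rot: [0.569, 0.822, -0.0, -0.0]
force: [0.1, 0.1, 0.4]
gripper_width: 1.0
grasp_force: 0.0
pos [ 0.4002 -0.4491  0.2992] toolx yaw 110.6
shift [ 0.797  0.598 -0.003]
pos [ 0.4002 -0.4491  0.2992] toolx yaw 110.6
shift [ 1.584  0.893 -0.003]
```

```bash
python3 -m pendant '[[93,[0.8,0.6,0],-0.12],[93,[0.8,0.6,0],-0.12],[93,[0.8,0.6,0],-0.12],[93,[0.8,0.6,0],-0.12],[93,[0.8,0.6,0],-0.12],[93,[0.8,0.6,0],-0.12],[93,[0.8,0.6,0],-0.12]]'
python3 - <<'E'
from h import *
c=wrist();cv2.imwrite("pics/w1.png",cv2.resize(c["image"][:,:,::-1],(800,600),interpolation=cv2.INTER_CUBIC))
np.save("w1.npy",dict(c),allow_pickle=True)
print(proj(c,[.508,-.246,.17])/.64)
shift([.478,.03,.30])
E
```

```text
time: 2.3
eef_pos: [0.4721, -0.2086, 0.2995]
eef_rot: [0.491, 0.871, -0.0, 0.0]
force: [0.4, -0.2, 1.0]
gripper_width: 1.001
grasp_force: 0.0
[416.53442367 345.24672658]
pos [ 0.4717 -0.21    0.2993] toolx yaw 121.1
shift [ 0.809  0.517 -0.004]
```

View pics/w1.png

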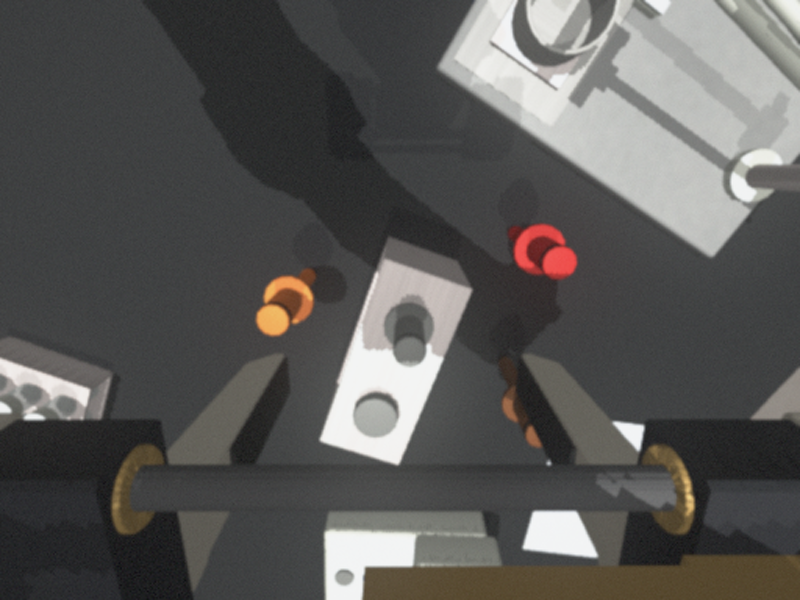

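The close view shows the grey probe's grip top at (409,349), with its collar at (408,326), between the orange one at (272,320) and the red at (559,262). The plug is at (376,413). This confirms the choice.

```bash
python3 -m pendant '[[93,[0.81,0.52,0],0],[93,[0.81,0.52,0],0],[93,[0.81,0.52,0],0],[93,[0.81,0.52,0],0],[93,[0.81,0.52,0],0],[93,[0.81,0.52,0],0],[93,[0.81,0.52,0],0]]'
python3 - <<'E'
from h import *
c=np.load("w1.npy",allow_pickle=True).item()
print("probe",atz(c,np.array((409,349))*.64,.17),"plug",atz(c,np.array((376,411))*.64,.128))
shift([.479,.183,.26])
E
```

```text
time: 3.05
eef_pos: [0.4789, 0.03, 0.299]
eef_rot: [0.492, 0.871, -0.0, -0.0]
force: [0.8, -0.7, -1.3]
gripper_width: 0.998
grasp_force: 0.0
probe [ 0.5047373 -0.2515955  0.17     ] plug [ 0.52115133 -0.33417225  0.128     ]
pos [0.4789 0.03   0.299 ] toolx yaw 121.1
shift [0.524 0.316 0.156]
```

```bash
python3 -m pendant '[[93,[0.52,0.32,0],0],[93,[0.52,0.32,0],0],[93,[0.52,0.32,0],0],[93,[0.52,0.32,0.16],0],[93,[0.52,0.32,0.16],0],[93,[0.52,0.32,0.16],0]]'
python3 - <<'E'
from h import *
c=wrist();cv2.imwrite("pics/w2.png",cv2.resize(c["image"][:,:,::-1],(800,600),interpolation=cv2.INTER_CUBIC))
np.save("w2.npy",dict(c),allow_pickle=True)
print(proj(c,[.478,.183,.133])/.64)
E
```

```text
time: 3.65
eef_pos: [0.4804, 0.1809, 0.2588]
eef_rot: [0.493, 0.87, -0.001, -0.001]
force: [-0.2, -0.1, -0.8]
gripper_width: 1.0
grasp_force: 0.0
[400.76058501 277.9037086 ]
```

View pics/w2.png

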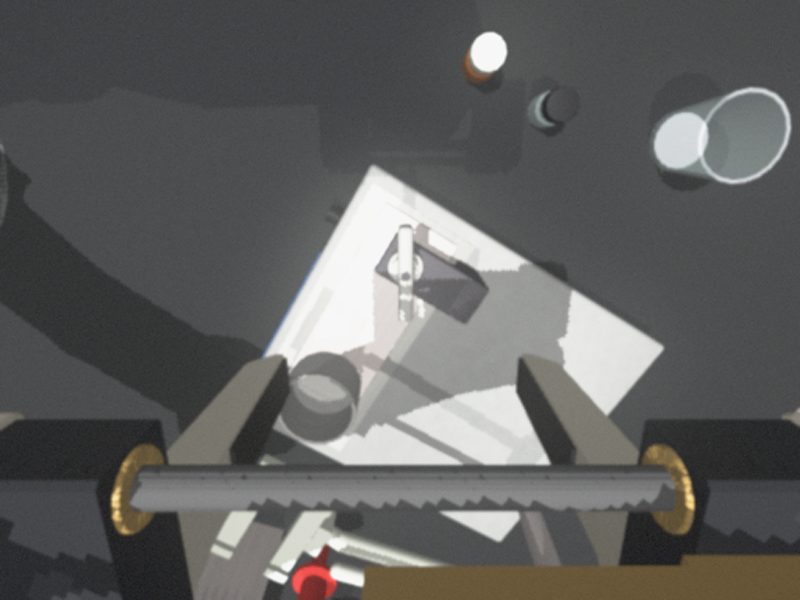

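The bar runs from (405,226) to (406,319), with its middle at (405,272), and is aligned with the tool's x axis.

Run:
```python
from h import *
c=np.load("w2.npy",allow_pickle=True).item()
for p in((405,226),(405.5,272),(406,319)): print(atz(c,np.array(p)*.64,.133).round(4))
X=atz(c,np.array((405.5,272))*.64,.133)
shift([X[0],X[1],.123])
```

```text
[0.4615 0.2162 0.133 ]
[0.4787 0.1885 0.133 ]
[0.4973 0.1582 0.133 ]
pos [0.4809 0.1813 0.2597] toolx yaw 120.9
shift [0.03  0.008 0.547]
```

```bash
python3 -m pendant '[[93,[0.02,0.008,0.2],0],[93,[0.02,0.008,0.4],0],[93,[0.02,0.008,0.5],0],[93,[0.02,0.008,0.54],0],[93,[0.02,0.008,0.54],0],[40,[0.02,0.008,0.54],0],[0,[0.02,0.008,0.54],0],[0,[0.02,0.008,0.54],0],[0,[0.02,0.008,0.54],0],[0,[0.02,0.008,0.54],0],[0,[0.02,0.008,0.54],0]]' 50; python3 -c "
from h import *
s=read_state();print(s['joint_positions'],s['moment'],s['force'],s['grasp_force'])"
```

```text
time: 4.8
eef_pos: [0.4793, 0.189, 0.1244]
eef_rot: [0.492, 0.871, 0.0, 0.0]
force: [0.1, 0.0, -1.4]
gripper_width: 0.534
grasp_force: 0.0
[-0.06758077  0.51524445 -0.58580812  2.12193447  0.4780352   0.63414905
 -0.44418062] [-0.01133647 -0.14785504 -0.02753936] [ 0.0710722   0.0228039  -1.41503124] 0.0
```

```bash
python3 -m pendant '[[0,[0,0,0],0],[0,[0,0,0],0],[0,[0,0,0],0],[0,[0,0,0],0],[0,[0,0,0],0],[0,[0,0,0],0],[0,[0,0,0],0],[0,[0,0,0],0]]'; python3 -c "
from h import *
s=read_state();print(s['moment'],s['force'])"
```

```text
time: 5.6
eef_pos: [0.4792, 0.189, 0.1242]
eef_rot: [0.492, 0.871, 0.0, -0.0]
force: [0.5, -0.2, -0.8]
gripper_width: 0.007
grasp_force: 0.0
[-0.04314019 -0.1165169  -0.01305287] [ 0.52250087 -0.23820086 -0.7904796 ]
```

The fingers closed on nothing, so I need a look.

Run:
```python
from h import *
c=wrist();t=camera("top");s=camera("scene")
f=lambda i,a:cv2.resize(i[a[1]:a[3],a[0]:a[2],::-1],(400,300),interpolation=cv2.INTER_CUBIC)
im=np.vstack([np.hstack([f(c["image"],(0,0,512,384)),f(c["image"],(190,100,350,220))]),np.hstack([f(t["image"],(170,180,290,270)),f(s["image"],(270,150,390,240))])])
cv2.imwrite("pics/m.png",im)
```

```text
(no output)
```

View pics/m.png

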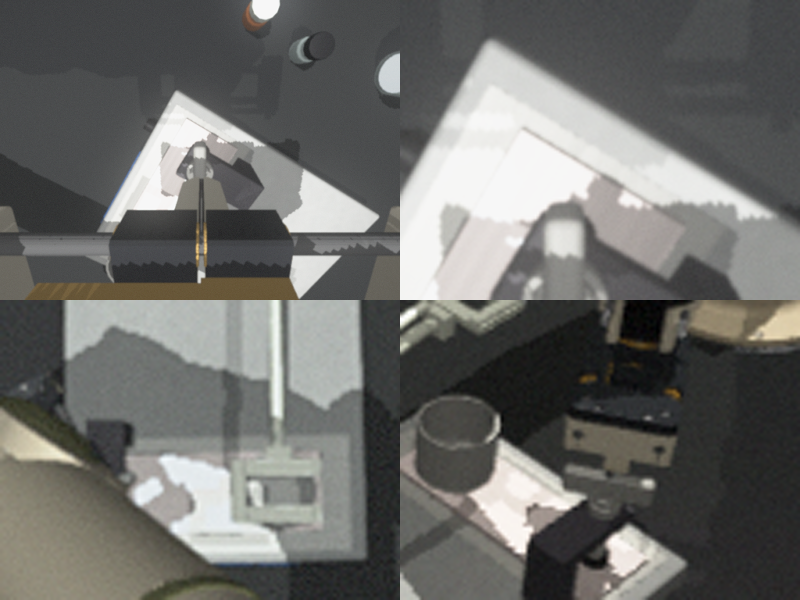

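Run:
```python
from h import *
c=camera("scene");s=read_state();p=np.array(s["eef_pos"])
R=Ro.from_quat(s["eef_rot"]).as_matrix()
q=lambda X:((proj(c,X)-[270,150])*400/120+[400,300]*np.array([1,1])).round(1)
for n,o in(("tcp",(0,0,0)),("tip",(0,0,.014)),("tip+x",(.0075,0,.014)),("tip-x",(-.0075,0,.014))): print(n,q(p+R@np.array(o)))
for z in(.133,.111): print(z,[q(np.array([.4787,.1865,z])+R@np.array([k*.035,0,0])) for k in(-1,0,1)])
b=c["image"][150:240,270:390,::-1];cv2.imwrite("pics/m2.png",cv2.resize(b,(800,600),interpolation=cv2.INTER_LANCZOS4))
```

```text
tcp [609.4 485.1]
tip [607.  498.2]
tip+x [616.6 500.1]
tip-x [597.4 496.3]
0.133 [array([563.6, 466. ]), array([608.9, 474.8]), array([654.7, 483.8])]
0.111 [array([560.5, 486.7]), array([605. , 495.5]), array([650.2, 504.5])]
```

View pics/m2.png

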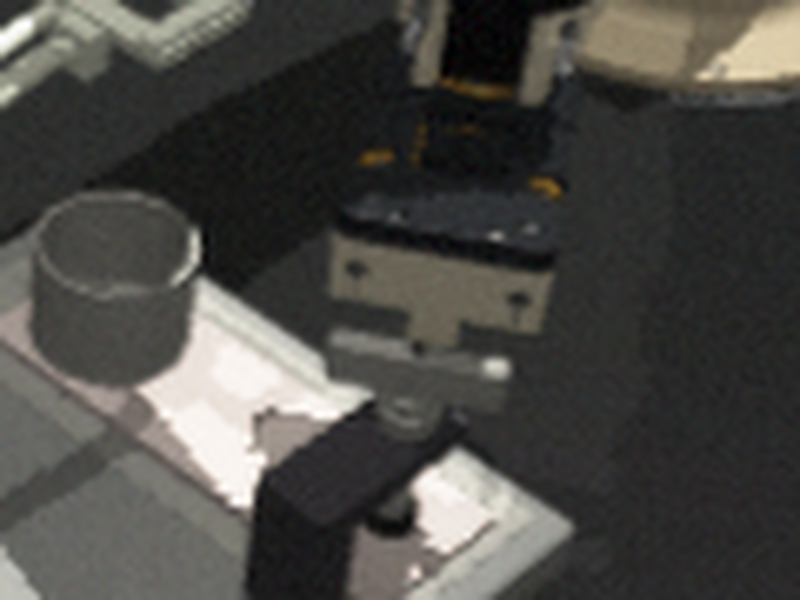

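The bar sits where predicted, but the fingers end at its top edge. I'll raise 40 mm, still shut, and compare the visible fingertip with its computed pixel.

```bash
python3 -m pendant '[[0,[0,0,-0.16],0],[0,[0,0,-0.16],0],[0,[0,0,-0.16],0],[0,[0,0,-0.16],0]]'
python3 - <<'E'
from h import *
c=camera("scene");s=read_state();p=np.array(s["eef_pos"]);w=wrist()
R=Ro.from_quat(s["eef_rot"]).as_matrix()
q=lambda X:((proj(c,X)-[300,160])*5).round(1)
for y in(-.015,0,.015):print("tip y",y,q(p+R@np.array([0,y,.014])),q(p+R@np.array([.0075,y,.014])),"wrist",((proj(w,p+R@np.array([0,y,.014]))-[176,140])*2.5).round(1), "vf",w["vfov"])
a=cv2.resize(c["image"][160:240,300:380,::-1],(400,400),interpolation=cv2.INTER_CUBIC)
b=cv2.resize(w["image"][140:300,176:336,::-1],(400,400),interpolation=cv2.INTER_CUBIC)
cv2.imwrite("pics/m3.png",np.hstack([a,b]))
E
```

```text
time: 6.2
eef_pos: [0.4789, 0.1885, 0.1637]
eef_rot: [0.492, 0.871, -0.0, -0.0]
force: [-0.4, -0.6, -0.4]
gripper_width: 0.002
grasp_force: 0.0
tip y -0.015 [174.9 171.6] [189.6 174.4] wrist [151.6 199. ] vf 67.33708015126257
tip y 0 [170.9 190.5] [185.7 193.3] wrist [201.7 199.1] vf 67.33708015126257
tip y 0.015 [166.8 209.7] [181.8 212.7] wrist [251.8 199.1] vf 67.33708015126257
```

View pics/m3.png

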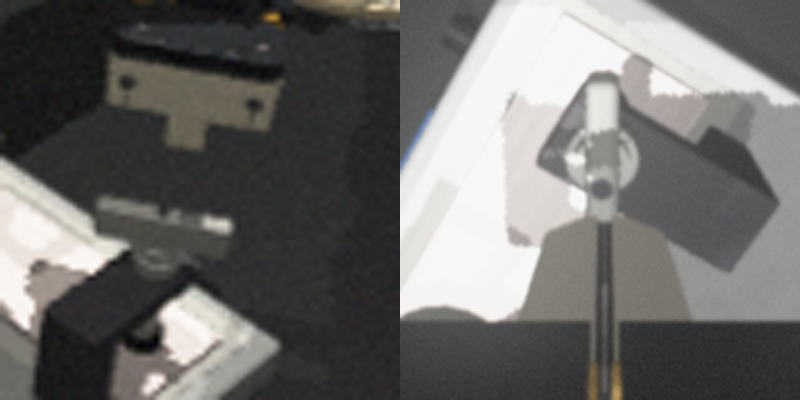

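The fingertip shows at scene crop (187,150), not at the computed (167,210). In the wrist crop it is at (207,218), not (202,176). In both views the real fingertips end about 38 mm short of the stated place, at roughly TCP −25 mm, with bar and pose otherwise consistent. I'll use that offset and lower further.

```bash
python3 -m pendant '[[60,[0,0,0],0],[60,[0,0,0],0],[60,[0,0,0],0],[60,[0,0,0],0],[60,[0,0,0],0],[60,[0,0,0],0],[60,[0,0,0],0],[60,[-0.01,0,0.1],0],[60,[-0.01,0,0.2],0],[60,[-0.01,0,0.25],0],[60,[-0.01,0,0.29],0],[60,[-0.01,0,0.3],0],[0,[-0.01,0,0.3],0],[0,[-0.01,0,0.3],0],[0,[-0.01,0,0.3],0],[0,[-0.01,0,0.3],0],[0,[-0.01,0,0.3],0],[0,[-0.01,0,0.3],0],[0,[-0.01,0,0.3],0],[0,[-0.01,0,0.3],0]]' 50; python3 -c "
from h import *
s=read_state();print(s['moment'],s['joint_positions'])"
```

```text
time: 8.3
eef_pos: [0.4794, 0.186, 0.0893]
eef_rot: [0.492, 0.871, -0.001, -0.0]
force: [-4.4, -1.8, 5.8]
gripper_width: 0.182
grasp_force: 50.0
[-0.56727597  0.87801754 -0.08282377] [-0.10277197  0.56461679 -0.5369596   2.15114952  0.54133829  0.56135509
 -0.49805681]
```

Width 17 mm with +6 N vertical suggests the tips are too low and holding the hub. I'll open a little, raise 9 mm and regrip.

```bash
python3 -m pendant '[[40,[0,0,0],0],[40,[0,0,0],0],[40,[0,0,0],0],[40,[0,0,-0.036],0],[40,[0,0,-0.036],0],[0,[0,0,-0.036],0],[0,[0,0,-0.036],0],[0,[0,0,-0.036],0],[0,[0,0,-0.036],0],[0,[0,0,-0.036],0],[0,[0,0,-0.036],0],[0,[0,0,-0.036],0]]' 50; python3 -c "
from h import *
s=read_state();print(s['moment'],s['joint_positions'])"
```

```text
time: 9.5
eef_pos: [0.4793, 0.186, 0.0979]
eef_rot: [0.492, 0.871, -0.001, -0.0]
force: [-4.9, -2.2, 4.1]
gripper_width: 0.112
grasp_force: 50.0
[-0.61327108  0.94577653  0.00628574] [-0.09158156  0.55250018 -0.55110595  2.14425607  0.52539205  0.58062262
 -0.48344398]
```

```bash
python3 -m pendant '[[0,[0,0,0],0.06],[0,[0,0,0],0.12],[0,[0,0,0],0.18],[0,[0,0,0],0.24]]'; python3 -c "
from h import *
s=read_state();print(s['moment'])"; python3 -m pendant '[[0,[0,0,0],0.06],[0,[0,0,0],0.12],[0,[0,0,0],0.18],[0,[0,0,0],0.24],[0,[0,0,0],0.30],[0,[0,0,0],0.36]]'; python3 -c "
from h import *
s=read_state();print(s['moment'],s['joint_positions'])"
```

```text
time: 9.9
eef_pos: [0.4797, 0.1862, 0.0979]
eef_rot: [0.648, 0.762, -0.001, -0.0]
force: [-4.2, -2.2, 1.7]
gripper_width: 0.11
grasp_force: 50.0
[-0.50764524  0.65899352  0.09845745]
time: 10.5
eef_pos: [0.4802, 0.1861, 0.098]
eef_rot: [0.835, 0.551, -0.001, 0.0]
force: [-1.5, -3.4, -1.0]
gripper_width: 0.113
grasp_force: 50.0
[-0.66127842  0.26072049  0.1295576 ] [-0.27884444  0.51395804 -0.2819574   2.15509683  0.2862485   0.50827438
 -1.18164339]
```

```bash
python3 -m pendant '[[0,[0,0,0],0.06],[0,[0,0,0],0.12],[0,[0,0,0],0.16]]'; python3 -c "
from h import *
s=read_state();print(s['moment'])"; python3 -m pendant '[[0,[0,0,0],0.06],[0,[0,0,0],0.12],[0,[0,0,0],0.16]]'; python3 -c "
from h import *
s=read_state();print(s['moment'],s['joint_positions'])"
```

```text
time: 10.8
eef_pos: [0.4804, 0.186, 0.098]
eef_rot: [0.897, 0.442, -0.0, 0.0]
force: [-0.5, -3.5, -1.1]
gripper_width: 0.113
grasp_force: 50.0
[-0.80431673  0.11836269  0.11848968]
time: 11.1
eef_pos: [0.4806, 0.1858, 0.098]
eef_rot: [0.945, 0.326, -0.0, 0.001]
force: [-0.3, -3.8, 0.3]
gripper_width: 0.117
grasp_force: 50.0
[-0.91675743 -0.03197481  0.14764879] [-0.38154173  0.50451188 -0.13747048  2.16141319  0.14496744  0.48483736
 -1.53704754]
```

The clamp moment rose to 0.148 N m, which is past contact, after turning 1.445 rad, so it is 0.35–0.95 past. Next I'll release, rise and go to the probe.

```bash
python3 -m pendant '[[50,[0,0,0],0],[50,[0,0,0],0],[50,[0,0,0],0],[50,[0,0,0],0],[50,[0,0,-0.2],0],[50,[0,0,-0.4],0],[93,[0,0,-0.6],0],[93,[0,0,-0.8],0],[93,[0,0,-0.8],0],[93,[0,0,-0.8],0.42],[93,[0,0,-0.8],0.42],[93,[0,0,-0.8],0.42],[93,[0,0,-0.8],0.42],[93,[0,0,-0.8],0.42],[93,[0,0,-0.8],0.42]]'; python3 -c "
from h import *
shift([.49,-.03,.298]);shift([.506,-.248,.298])"
```

```text
time: 12.6
eef_pos: [0.4802, 0.1868, 0.2975]
eef_rot: [1.0, 0.004, -0.0, 0.0]
force: [0.2, 0.4, -0.5]
gripper_width: 0.999
grasp_force: 0.0
pos [0.4802 0.1868 0.2975] toolx yaw 0.5
shift [ 0.032  0.868 -0.001]
pos [0.4802 0.1868 0.2975] toolx yaw 0.5
shift [ 8.90e-02  1.74e+00 -1.00e-03]
```

```bash
python3 -m pendant '[[93,[0,0.87,0],0],[93,[0,0.87,0],0],[93,[0,0.87,0],0],[93,[0,0.87,0],0],[93,[0,0.87,0],0],[93,[0,0.87,0],0]]' && python3 -m pendant '[[93,[0.1,0.87,0],0],[93,[0.1,0.87,0],0],[93,[0.1,0.87,0],0],[93,[0.1,0.87,0],0],[93,[0.1,0.87,0],0],[93,[0.1,0.87,0],0],[93,[0.1,0.87,0],0]]'
python3 - <<'E'
from h import *
c=wrist();t=camera("top")
q=proj(c,[.506,-.248,.17]);print("probe pred",q)
u,v=[int(x) for x in q]
x0,y0=max(0,u-80),max(0,v-80);print(x0,y0)
a=cv2.resize(c["image"][y0:y0+160,x0:x0+160,::-1],(400,400),interpolation=cv2.INTER_CUBIC)
b=cv2.resize(t["image"][190:270,180:260,::-1],(400,400),interpolation=cv2.INTER_CUBIC)
cv2.imwrite("pics/p.png",np.hstack([a,b]));np.save("w3.npy",dict(c),allow_pickle=True)
E
```

```text
time: 13.2
eef_pos: [0.4819, -0.0338, 0.2979]
eef_rot: [1.0, 0.003, -0.0, 0.0]
force: [0.5, 0.4, 0.8]
gripper_width: 1.004
grasp_force: 0.0
time: 13.9
eef_pos: [0.5094, -0.2464, 0.2976]
eef_rot: [1.0, 0.005, -0.0, -0.001]
force: [-0.2, 0.6, -1.0]
gripper_width: 0.998
grasp_force: 0.0
probe pred [259.52842521 182.14104679]
179 102
```

View pics/p.png

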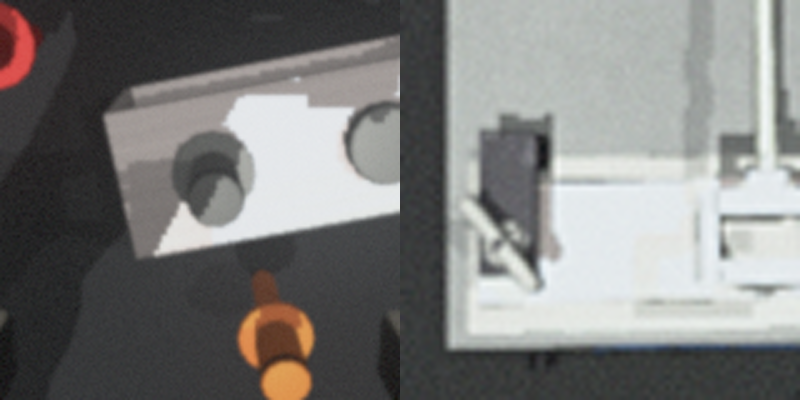

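The crop shows the probe's grip top at (216,198), about 5 mm further to −y than assumed. The top view shows the handle turned from its old position, now (470,200) to (540,285).

```bash
python3 -c "
from h import *
c=np.load('w3.npy',allow_pickle=True).item()
print(atz(c,(265.4,181.2),.17),atz(c,(179+213/2.5,102+172/2.5),.118))"; python3 -m pendant '[[60,[-0.018,0.016,0],0],[60,[-0.018,0.016,0],0],[60,[-0.018,0.016,0.1],0],[60,[-0.018,0.016,0.25],0],[60,[-0.018,0.016,0.4],0],[60,[-0.018,0.016,0.55],0],[60,[-0.018,0.016,0.65],0],[60,[-0.018,0.016,0.72],0],[60,[-0.018,0.016,0.74],0],[60,[-0.018,0.016,0.74],0],[0,[-0.018,0.016,0.74],0],[0,[-0.018,0.016,0.74],0],[0,[-0.018,0.016,0.74],0],[0,[-0.018,0.016,0.74],0],[0,[-0.018,0.016,0.74],0],[0,[-0.018,0.016,0.74],0],[0,[-0.018,0.016,0.74],0]]' 25
```

```text
[ 0.50717627 -0.25460282  0.17      ] [ 0.50672836 -0.25434766  0.118     ]
time: 15.7
eef_pos: [0.5048, -0.2523, 0.1136]
eef_rot: [1.0, 0.004, 0.0, 0.0]
force: [1.0, -0.2, 5.9]
gripper_width: 0.277
grasp_force: 25.0
```

```bash
python3 -m pendant '[[0,[0,0,-0.05],0],[0,[0,0,-0.15],0],[0,[0,0,-0.3],0],[0,[0,0,-0.45],0],[0,[0,0,-0.6],0],[0,[0,0,-0.66],0],[0,[0,0,-0.66],0],[0,[-0.11,-0.2,-0.66],0],[0,[-0.11,-0.4,-0.66],0],[0,[-0.11,-0.6,-0.66],0],[0,[-0.11,-0.7,-0.58],0],[0,[-0.11,-0.7,-0.48],0],[0,[-0.11,-0.7,-0.48],0],[0,[-0.11,-0.7,-0.48],0],[0,[-0.11,-0.7,-0.48],0]]' 30
python3 - <<'E'
from h import *
c=camera("scene");s=read_state();p=np.array(s["eef_pos"]);t=camera("top");print(p)
q=lambda X:((proj(c,X)-[230,110])*6).round(0)
w=p+[.0022,0,0]
print("collar pred",q([w[0],w[1],p[2]-.0016]),"tip",q([w[0],w[1],p[2]-.0966]),"fork pred",q([.4785,.026,.22]))
for n,d in(("tipL",(-.019,-.031,.004)),("tipR",(.019,-.031,.004)),("rootL",(-.019,.027,.004))):print(n,q(np.array([.4785,.026,.22])+d))
r=lambda X:((proj(t,X)-[210,190])*3).round(0)
a=cv2.resize(c["image"][110:210,230:330,::-1],(600,600),interpolation=cv2.INTER_CUBIC)
b=cv2.resize(t["image"][200:267,240:307,::-1],(200,200),interpolation=cv2.INTER_CUBIC)
im=np.zeros((600,800,3),np.uint8);im[:,:600]=a;im[:200,600:]=b;cv2.imwrite("pics/f.png",im)
E
```

```text
time: 17.2
eef_pos: [0.4759, -0.0781, 0.2337]
eef_rot: [1.0, 0.003, 0.0, 0.0]
force: [0.6, -0.3, -2.2]
gripper_width: 0.272
grasp_force: 30.0
[ 0.47603411 -0.07810341  0.23390693]
collar pred [196. 108.] tip [193. 276.] fork pred [357. 226.]
tipL [337. 173.]
tipR [277. 205.]
rootL [432. 228.]
```

View pics/f.png

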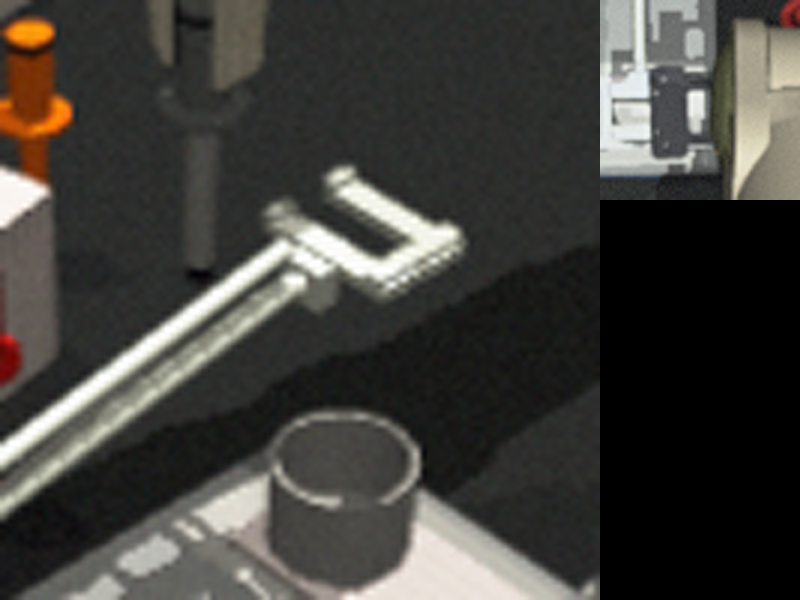

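The scene crop shows the fork lips at (341,172) and (280,210), about 2 mm from prediction. The collar is at (203,105) and the shaft tip at (201,275), so the probe hangs upright and about 2 mm short in x. I'll slide it in with x +2.5 mm.

```bash
python3 -m pendant '[[0,[0.01,-0.06,0],0],[0,[0.01,-0.12,0],0],[0,[0.01,-0.18,0],0],[0,[0.01,-0.24,0],0],[0,[0.01,-0.3,0],0],[0,[0.01,-0.3,0],0],[0,[0.01,-0.3,0],0]]' && python3 -m pendant '[[0,[0,-0.05,0],0],[0,[0,-0.1,0],0],[0,[0,-0.116,0],0],[0,[0,-0.116,0],0],[0,[0,-0.116,0],0]]'; python3 -c "
from h import *
s=read_state();print(s['moment'],s['eef_pos'])"
```

```text
time: 18.0
eef_pos: [0.4777, -0.0028, 0.2336]
eef_rot: [1.0, 0.004, 0.0, 0.0]
force: [-0.3, 0.2, -2.9]
gripper_width: 0.275
grasp_force: 30.0
time: 18.5
eef_pos: [0.4773, 0.0267, 0.2332]
eef_rot: [1.0, 0.004, -0.0, 0.0]
force: [0.3, 0.3, -1.8]
gripper_width: 0.273
grasp_force: 30.0
[0.04466082 0.03684373 0.01290042] [0.47726973 0.02674314 0.2331512 ]
```

```bash
python3 -m pendant '[[0,[0,0,0.008],0],[0,[0,0,0.016],0],[0,[0,0,0.024],0],[0,[0,0,0.032],0],[0,[0,0,0.04],0],[0,[0,0,0.048],0],[0,[0,0,0.056],0],[0,[0,0,0.06],0],[0,[0,0,0.06],0]]'; python3 -m pendant '[[0,[0,0,0.008],0],[0,[0,0,0.016],0],[0,[0,0,0.024],0],[0,[0,0,0.032],0],[0,[0,0,0.04],0],[0,[0,0,0.048],0],[0,[0,0,0.056],0],[0,[0,0,0.064],0],[0,[0,0,0.072],0],[0,[0,0,0.08],0],[0,[0,0,0.08],0]]'
```

```text
time: 19.4
eef_pos: [0.4772, 0.0268, 0.2181]
eef_rot: [1.0, 0.004, -0.0, 0.0]
force: [-0.3, -0.0, -1.5]
gripper_width: 0.276
grasp_force: 30.0
time: 20.5
eef_pos: [0.4773, 0.0268, 0.198]
eef_rot: [1.0, 0.004, -0.0, 0.0]
force: [-1.1, 0.1, -1.0]
gripper_width: 0.277
grasp_force: 30.0
```

```bash
cat > avg.py <<'E'
from h import *
F=[]
for i in range(10): camera("scene");F.append(read_state()["force"])
print(np.mean(F,0).round(2),np.std(F,0).round(2),np.round(read_state()["eef_pos"],4))
E
python3 avg.py; python3 -m pendant '[[0,[0,0,0.008],0],[0,[0,0,0.016],0],[0,[0,0,0.024],0],[0,[0,0,0.032],0],[0,[0,0,0.04],0],[0,[0,0,0.048],0],[0,[0,0,0.056],0],[0,[0,0,0.064],0],[0,[0,0,0.072],0],[0,[0,0,0.08],0],[0,[0,0,0.088],0],[0,[0,0,0.096],0],[0,[0,0,0.104],0],[0,[0,0,0.112],0],[0,[0,0,0.12],0],[0,[0,0,0.12],0]]';python3 avg.py
```

```text
[-0.79  0.2  -0.83] [0.6  0.42 0.64] [0.4773 0.0268 0.1982]
time: 22.6
eef_pos: [0.4774, 0.0268, 0.168]
eef_rot: [1.0, 0.004, -0.0, 0.0]
force: [0.7, 0.1, 0.7]
gripper_width: 0.281
grasp_force: 30.0
[ 1.25 -0.28  0.34] [0.28 0.39 0.46] [0.4774 0.0268 0.1683]
```

Net force is about zero to slightly positive at around 52 mm of sink, so the spring carries the probe. I'll ease down 2 mm more, rest, then open.

```bash
python3 -m pendant '[[0,[0.004,0,0.004],0],[0,[0.004,0,0.008],0],[0,[0.004,0,0.008],0],[0,[0.004,0,0.008],0],[0,[0.004,0,0.008],0],[0,[0.004,0,0.008],0]]' 12;python3 avg.py
python3 - <<'E'
from h import *
c=camera("scene");s=read_state();p=s["eef_pos"]
q=lambda X:((proj(c,X)-[230,110])*6).round(0)
print("pred at TCP: seat",q([.4785,.026,p[2]-.0016]),"lipL",q([.4595,-.005,p[2]+.0024]),"root",q([.4595,.053,p[2]+.0024]), "root corner x+", q([.4975,.053,p[2]+.0024]))
a=cv2.resize(c["image"][110:210,230:330,::-1],(600,600),interpolation=cv2.INTER_CUBIC)
cv2.imwrite("pics/g.png",a)
E
```

```text
time: 23.7
eef_pos: [0.4781, 0.0268, 0.1662]
eef_rot: [1.0, 0.004, -0.0, 0.0]
force: [-1.3, 1.0, 0.0]
gripper_width: 0.28
grasp_force: 12.0
[-0.84 -0.09  0.13] [0.43 0.28 0.28] [0.4783 0.0268 0.1662]
pred at TCP: seat [350. 327.] lipL [330. 274.] root [422. 329.] root corner x+ [364. 364.]
```

View pics/g.png

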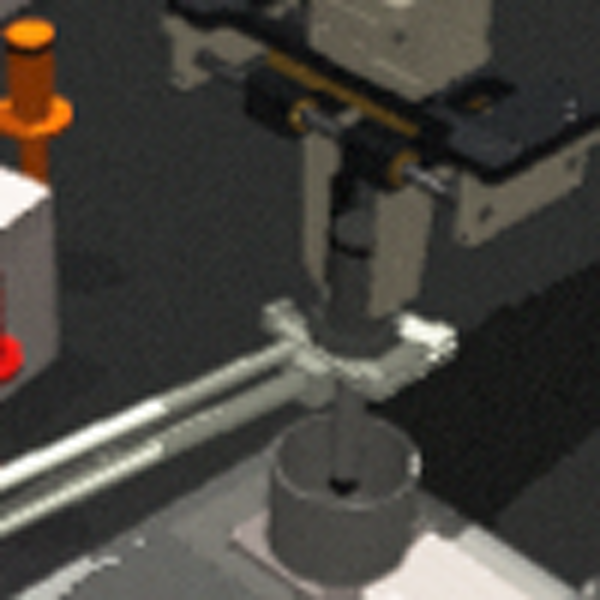

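The collar sits in the fork, which has sunk about 57 mm (lip from row 210 to 312). The shaft hangs upright inside the cup with its tip at (345,487). It is near balance, so I'll release.

```bash
python3 -m pendant '[[28,[0,0,0],0],[30,[0,0,0],0],[34,[0,0,0],0],[44,[0,0,0],0],[56,[0,0,0],0],[60,[0,0,0],0],[60,[0,0,0],0],[60,[0,0,0],0],[60,[0,0,0],0],[60,[0,0,0],0],[60,[0,0,0],0],[60,[0,0,0],0]]' 5
python3 - <<'E'
from h import *
im=[]
for i in range(12): im.append(camera("scene")["image"][150:215,265:310].astype(float))
for a,b in((0,4),(4,8),(8,11)): print(np.abs(im[a]-im[b]).mean(),np.abs(im[a+1]-im[a]).mean())
np.save("before.npy",camera("scene")["image"])
E
```

```text
time: 25.45
eef_pos: [0.4783, 0.0268, 0.1662]
eef_rot: [1.0, 0.004, -0.0, 0.0]
force: [0.8, -0.2, -0.0]
gripper_width: 0.648
grasp_force: 0.0
2.227806267806268 2.246723646723647
2.208774928774929 2.2534472934472936
2.2356695156695157 2.274643874643875
```

```bash
python3 -m pendant '[[60,[0,0,-0.03],0],[60,[0,0,-0.08],0],[60,[0,0,-0.15],0],[60,[0,0,-0.25],0],[60,[0,0,-0.35],0],[60,[0,0,-0.5],0],[60,[0,0,-0.65],0],[60,[0,0,-0.65],0],[60,[0,0,-0.65],0],[60,[0,0,-0.65],0],[60,[0,0,-0.65],0],[60,[0,0,-0.65],0],[60,[0,0,-0.65],0],[60,[0,0,-0.65],0],[60,[0,0,-0.65],0]]'
python3 - <<'E'
from h import *
b=np.load("before.npy");a=[camera("scene")["image"] for i in range(9)]
def m(i,r):
    y0,y1,x0,x1=r;R=cv2.matchTemplate(i[y0-15:y1+15,x0-15:x1+15],b[y0:y1,x0:x1],cv2.TM_CCOEFF_NORMED);_,v,_,l=cv2.minMaxLoc(R);return l[0]-15,l[1]-15,round(v,3)
for n,r in(("fork",(160,176,272,307)),("tip",(182,196,280,294)),("cup",(180,210,272,302))): print(n,m(a[0],r),m(a[4],r),m(a[8],r))
g=lambda i:i[150:215,265:310].astype(float)
print(np.abs(g(a[0])-g(a[1])).mean(),np.abs(g(a[0])-g(a[8])).mean())
E
```

```text
time: 27.6
eef_pos: [0.4783, 0.0268, 0.3285]
eef_rot: [1.0, 0.004, -0.0, 0.0]
force: [-0.6, -0.3, 0.7]
gripper_width: 0.645
grasp_force: 0.0
fork (0, 0, 0.839) (0, 0, 0.839) (0, 0, 0.84)
tip (0, 0, 0.933) (0, 0, 0.945) (0, 0, 0.939)
cup (0, 0, 0.912) (0, 0, 0.911) (0, 0, 0.912)
2.1594301994301994 2.2265527065527064
```

The fork and probe haven't moved since release, so I'll hand in.

```bash
python3 -c "
from cell import *
print(hand_in())"
```

```text
the job is handed in; nothing more can be done
None
```

I handed the job in at about 28 s, but `hand_in()` returned no verdict: the clamp is turned 1.45 rad and past contact by the wrist moment (pad force not measured directly), and the probe hangs still and upright in the fork inside the cup, let go only after riding about 57 mm down.

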